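Lock a pressing die into its bench nest

TASK

In the sample room, load the oblong steel die into the clamping nest: swing the nest's locking lever right up and back, lower the oblong die (do not drop it) upright into the pocket until it sits fully home, then swing the lever down again until it lies fully shut over the die. Leave the square die, the round die and everything else on the bench where they are.

Things in the scene. Friction and masses are not known exactly. Their poses are not given: they have to be found in the camera images.
- nest: fixed clamping nest: base plate 170 x 90 x 10 mm (x = -60 to +110 mm) with an aluminium pocket block 88 x 68 mm in plan, top 36 mm above the table. Origin on the table under the pocket's centre; z up, x along the pocket's long side from the lever's knob end to the hinge. Hinge fork at x = +57 to +83 mm, 42 mm wide, 90 mm high
- pocket_mouth (a point): centre of the pocket's mouth, 36 mm above the table; axes as the nest. The pocket is 58 mm (along x) by 38 mm (along y), 20 mm deep, with 3 mm chamfered edges
- pocket_floor (a point): centre of the pocket's floor, 16 mm above the table; axes as the nest
- lever (a joint): angle of the locking lever about its level hinge (rad): 0 = shut, lying level over the pocket; grows as the knob swings up and back away from the pocket; 1.57 = upright, 1.95 = the back stop. Stiff hinge: it stays where it is left (about 2.5 N at the knob moves it)
- lever_knob (a point): centre of the black ball knob, 26 mm across, on the lever's free end, 140 mm from the hinge; shut, it is 78 mm above the table at x = -70 mm of the nest. The lever is a steel bar 14 mm wide, 10 mm thick, with a pad over the pocket's centre, its underside 67 mm above the table when shut (1 mm above a seated die)
- lever_pivot (a point): point on the hinge axis, 78 mm above the table, at x = +70 mm of the nest; the axis runs along the nest's y
- long_die: the oblong steel die: block 54 mm (its x) by 34 mm (its y) by 44 mm high with a round stud on top, 20 mm across and 6 mm high (50 mm over all), about 0.5 kg. Origin under its centre, z up. Either way round fits the pocket
- square_die: square steel die, 60 x 60 x 44 mm block with the same round stud on top (20 mm across, 6 mm high); does not fit the pocket; origin under its centre
- round_die: round steel die, 50 mm across, 44 mm high, same stud on top; does not belong in the pocket; origin under its centre
- mill_ring: dark steel grinding ring lying flat, 90 mm outside, 60 mm bore, 35 mm high; bystander; origin under its centre
- jar: white sample jar with black cap, 64 mm across, 85 mm high; bystander; origin under its centre
- brush: hand brush lying flat; bystander
- wrench: steel wrench lying flat; bystander
- pan: open aluminium sample pan, 200 x 140 x 40 mm; bystander; origin under its centre
- bowl: small steel bowl, 120 mm across, 50 mm high; bystander; origin under its centre

How it is judged:
On the way, in this order (a step that is already met when the one before it is completed fails the run):
1. the lever is swung up and back, to at least 1.4 rad (value of joint lever above 1.4 rad), for 0.2 s.
2. the oblong die sits home in the pocket while the lever is still open (over 0.8 rad) (horizontal distance between long_die and pocket_floor below 0.004 m and z of long_die in the frame of pocket_floor between -0.003 and 0.003 m and angle between the x axis of long_die and the x axis of pocket_floor, either way round below 0.12 rad and angle between long_die's own z axis and vertical below 0.06 rad and value of joint lever above 0.8 rad), for 0.2 s.
At the end, for the whole second after the job is handed in: the oblong die rests upright in the pocket, its underside within 3 mm of the pocket floor, centred within 4 mm, square to it within 0.12 rad and tilted less than 0.06 rad, at rest, and the lever is shut (below 0.06 rad) (horizontal distance between long_die and pocket_floor below 0.004 m and z of long_die in the frame of pocket_floor between -0.003 and 0.003 m and angle between the x axis of long_die and the x axis of pocket_floor, either way round below 0.12 rad and angle between long_die's own z axis and vertical below 0.06 rad and value of joint lever below 0.06 rad and linear speed of long_die below 0.02 m/s); the robot touches nothing.
It fails at once if the oblong die is dropped (falls faster than 0.7 m/s, as from about 25 mm or more, with the fingers off it) (linear speed of long_die above 0.7 m/s and contact force between long_die and the fingers below 0.05 N).
It fails at once if another thing on the bench is moved by more than 30 mm (distance of any of square_die, round_die, mill_ring, jar, brush, wrench, pan, bowl from where it was at the start of the episode above 0.03 m).
It also fails if it takes over 72 s, if anything falls off the work surface, if the arm or the gripper's body presses on something with over 40 N, if the wrist force passes 120 N, or if a joint passes its speed limit or range.

ROBOT

A 6-joint arm with a two-finger parallel gripper is mounted at the origin on the work surface. World frame = base frame: x ahead of the robot, y to its left, z up, the work surface at z = 0. Lengths are in m, angles in rad, forces in N, time in s.
With the tool pointing down it reaches from about 0.25 to 0.775 m from the base axis. Payload 4 kg.
Tool frame: the origin (TCP) lies between the finger pads; the fingertips stand 17 mm ahead of it and the grasp point (between the pads) lies 2 mm behind it (tcp_to_tips is the distance from the TCP to the fingertips, in m); z points along the fingers, y is the line along which they close (so a half turn about z gives the same grasp; the last joint's range is limited). The gripper opens to 94 mm and grips with 3 to 60 N. Pads are 16 mm wide; open, the fingers measure 119 mm over their backs; the gripper's body (75 mm by 177 mm) begins 78 mm behind the grasp point.
Start: joints at [-1.447, 0.087, 1.371, -0, 1.684, -0.103], TCP at [0.124, -0.536, 0.223] pointing down, gripper open.
Joint ranges: [-3.1, 3.1], [-0.76, 2.03], [0.27, 2.55], [-1.08, 4.22], [0.17, 2.65], [-2.57, 2.57]. Speed limits (rad/s): [2.79, 2.79, 3.14, 3.14, 3.14, 3.14].

INTERFACE

Orientations are given as a rotation vector (axis times angle).
In Python, from station import read_state, capture, get_calibration, close_job, tcp_to_tips gives the robot as it stands.
- The arm moves only by the tool move_arm, never from a script. Its argument "series" is a list of rows, each a list of 4 numbers: the shift along the world's x, y, z in m, then the turn about the world's z in rad. In form: [[tx, ty, tz, yaw], ...]. A call has 1 to 8 rows; each row shifts and turns the commanded pose from where the row before left it; what a row does not reach is not made up. A row lasts 1/8 s, in which the tool goes at most 62.5 mm and 10.7 degrees, less where a joint would pass 70% of its speed; a pose out of reach is approached as far as the arm can. A call is refused whole if a number of a shift passes 0.0625 or a number of a turn 0.188, either way. A call with a gripper value outside its range is refused whole. "gripper" is the opening, from -1 (shut) to 1 (fully open), so that 0 is half open, set as the call begins (left out, the last holds). The fingers move at their own pace and stop on an object; "force" is the grip in N (left out, the last holds). Time passes only in rows, so rows that do not move let the fingers close. It gives the time, the measured TCP pose, the force, the opening and the grip force at its end, in the units of the state.
- read_state(): the state, without advancing time (a new reading comes with each control period).
- capture(name): name is "scene" or "side" or "wrist"; returns (picture, depth): 400x640x3 uint8, red, green, blue; 400x640 float32, m along the optical axis (not along the pixel's ray), 0 where there is no reading.
- get_calibration(name): a dict with "fx", "fy", "cx", "cy" (pixels), "origin" and "attitude" of the camera in the world. Camera axes: x right, y down, z forward; pixel columns grow to the right and rows downward; lengths in m; the calibration is good to about 2 mm. A picture is of the moment at which its call begins: read the wrist's pose just before it. get_calibration takes no time and is no camera call; for the wrist camera it gives the pose at the moment of the call.
- close_job(): hands the job in; it is judged then, once.
The state is a dict: "clock": time; "joint_pos": joint angles; "joint_velocities": joint speeds; "effort": joint torques, N m; "ee_pos": TCP position; "orientation": TCP orientation; "contact_force": force on the tool from outside, world axes, zero at the start; "wrist_torque": the same for the moment, N m; "width": finger opening in m; "grip_force": force on a finger pad.
Only numpy, scipy, OpenCV 4.12 (cv2) and the standard library are available. Lean on these libraries where they do the work, as an engineer would, in place of code of your own. Each camera call takes 0.05 s, during which the arm holds its last target. There are 200 camera calls.

## Working session

There is one attempt and no reset: what is moved stays moved. The work goes in short steps, Python scripts to look and compute and a tool call to move; the robot and the scene stay as the last step left them, time stands still between calls to the robot, and variables do not carry over. Pictures are saved under pics/ and viewed, at most 10 in all, crops included, and the job is handed in when it is done.

Besides the shell and the picture viewer there is one more tool, called after ">>>" in YAML: its name, and indented under it one key for each argument. move_arm: Moves the arm, as the interface text tells. Its arguments: {"type":"object","properties":{"series":{"type":"array"},"gripper":{"type":"number"},"force":{"type":"number"}},"required":["series"]}

```bash
mkdir -p pics; cat > h.py <<'E'
import numpy as np, cv2
from scipy.spatial.transform import Rotation as R
from station import *
def att(c):
    a=np.array(c["attitude"],float)
    return a if a.shape==(3,3) else (R.from_rotvec(a).as_matrix() if a.size==3 else R.from_quat(a).as_matrix())
def cloud(c,d):
    v,u=np.mgrid[:400,:640]
    p=np.stack([(u-c["cx"])/c["fx"]*d,(v-c["cy"])/c["fy"]*d,d],-1)
    return p@att(c).T+np.array(c["origin"])
def snap(n):
    c=get_calibration(n); im,d=capture(n)
    np.savez(f"{n}.npz",im=im,d=d,P=cloud(c,d)); return c,im,d,cloud(c,d)
E
python3 - <<'E'
from h import *
for n in("scene","side"):
    c,im,d,P=snap(n); print(n,c); cv2.imwrite(f"pics/{n}0.png",im[...,::-1])
print(read_state())
E
```

```text
scene {'fx': 492.54511645811124, 'fy': 492.54511645811124, 'cx': 317.4137587150035, 'cy': 196.16431326940383, 'origin': array([1.28504006, 0.08317292, 1.26636569]), 'attitude': array([-1.77276687, -2.0507784 ,  0.58173642])}
side {'fx': 481.45318473885385, 'fy': 481.45318473885385, 'cx': 316.96363901342755, 'cy': 200.6742354152797, 'origin': array([-0.29359215, -1.01647316,  1.06788229]), 'attitude': array([-2.09139029,  0.80558265, -0.37129996])}
{'clock': 0.1, 'joint_pos': array([-1.44712972e+00,  8.78917248e-02,  1.37209501e+00, -4.80920486e-05,
        1.68357346e+00, -1.03115294e-01]), 'joint_velocities': array([-0.00010146, -0.00140333, -0.00023435,  0.00074122, -0.00069927,
        0.00071895]), 'effort': array([ 2.64526447e-03, -3.41252303e+01, -3.03301263e+01,  7.19564455e-02,
        3.04519082e-02, -9.68078984e-05]), 'ee_pos': array([ 0.1235792 , -0.53547223,  0.22141948]), 'orientation': array([-3.11946440e+00, -3.55234377e-01,  1.06757841e-04]), 'contact_force': array([ 1.0877373 , -0.52767324, -0.53612341]), 'wrist_torque': array([-0.01028654,  0.04543272,  0.02421785]), 'grip_force': 0.0, 'width': 0.09400658710200303}
```

View pics/scene0.png

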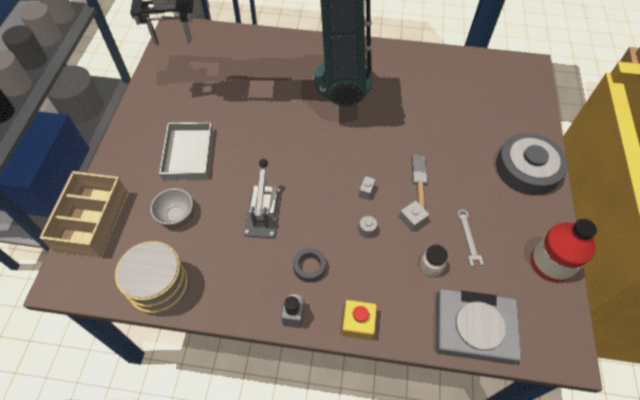

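View pics/side0.png

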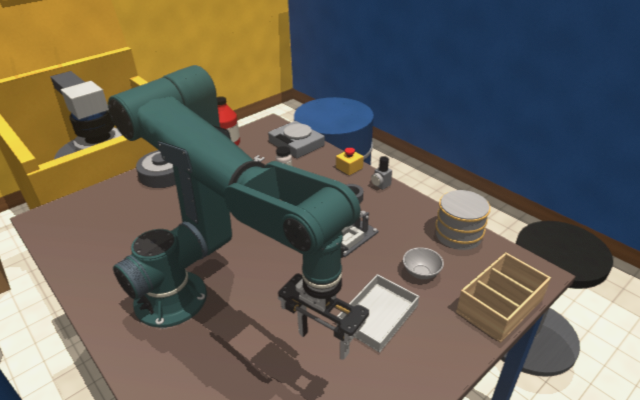

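The scene view shows the nest at about (262,205) with its knob at (263,163). The oblong die is at (368,187), the round die at (368,226) and the square die at (414,214).

```bash
python3 - <<'E'
from h import *
z=np.load("scene.npz"); im,P=z["im"],z["P"]
def reg(u0,u1,v0,v1):return P[v0:v1,u0:u1].reshape(-1,3),im[v0:v1,u0:u1].reshape(-1,3).astype(int)
q,c=reg(330,350,200,215); print("table z",np.median(q[:,2]))
q,c=reg(354,382,172,203)
for lo,hi in((.038,.047),(.047,.056)):
    m=(q[:,2]>lo)&(q[:,2]<hi); print("die",lo,m.sum(),q[m].mean(0),cv2.minAreaRect((q[m,:2]*1000).astype(np.float32)))
q,c=reg(255,272,155,172); m=(c.max(1)<60)&(q[:,2]>.05); print("knob",m.sum(),q[m].mean(0),q[m].max(0),q[m].min(0))
q,c=reg(235,295,170,245)
for lo,hi in((.006,.014),(.032,.039),(.08,.1)):
    m=(q[:,2]>lo)&(q[:,2]<hi); print("nest",lo,m.sum(),q[m].mean(0),cv2.minAreaRect((q[m,:2]*1000).astype(np.float32)))
cv2.imwrite("pics/crop.png",cv2.resize(im[145:250,225:395,::-1],None,fx=4.6,fy=4.6,interpolation=cv2.INTER_CUBIC))
E
```

```text
table z -0.0015513410965120045
die 0.038 147 [0.46400298 0.12430952 0.04242088] ((463.5820617675781, 123.62969970703125), (34.30418014526367, 57.5253791809082), 76.67984771728516)
die 0.047 27 [0.46646068 0.12189352 0.04888225] ((468.1206359863281, 119.72505187988281), (22.358440399169922, 40.35746765136719), 79.18883514404297)
knob 31 [ 0.50118513 -0.17524154  0.14074956] [ 0.50883532 -0.16764772  0.14750307] [ 0.49325719 -0.18508763  0.13205964]
nest 0.006 622 [ 0.60818206 -0.16577772  0.00938689] ((552.9432373046875, -166.20654296875), (231.53509521484375, 149.50851440429688), 18.015981674194336)
nest 0.032 223 [ 0.55520403 -0.16926436  0.035182  ] ((573.4149169921875, -171.99179077148438), (129.1080322265625, 69.04678344726562), 3.415552854537964)
nest 0.08 189 [ 0.61233594 -0.16913344  0.08881662] ((598.351806640625, -166.50306701660156), (46.39069366455078, 83.78966522216797), 81.2625732421875)
```

View pics/crop.png

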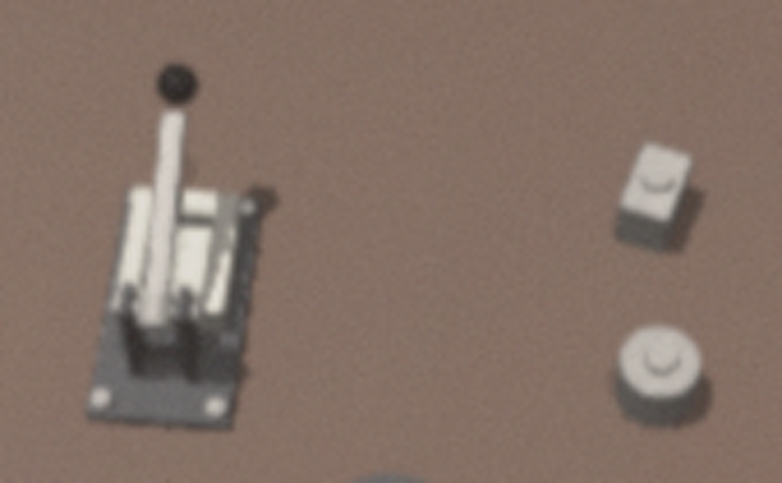

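The lever stands about 0.4 rad open, with the knob near (0.497,-0.175,0.135). I'll move in for a wrist-camera look.

>>> move_arm:
  series:
    - [0.02,0.02,0.03,-0.025]
    - [0.045,0.048,0.03,-0.025]
    - [0.045,0.048,0.03,-0.025]
    - [0.045,0.048,0.03,-0.025]
    - [0.045,0.048,0.02,-0.025]
    - [0.045,0.048,0,-0.025]
    - [0.045,0.048,0,-0.025]
    - [0.03,0.048,0,-0.025]
  gripper: 0.2

```text
clock: 1.1
ee_pos: [0.4179, -0.2068, 0.3476]
orientation: [-3.141, -0.042, 0.001]
contact_force: [-0.6, 0.2, 0.5]
width: 0.0567
grip_force: 0.0
```

>>> move_arm:
  series:
    - [0,0,0,0]
    - [0,0,0,0]

```text
clock: 1.35
ee_pos: [0.4165, -0.2088, 0.3481]
orientation: [3.141, 0.043, -0.002]
contact_force: [0.1, -0.0, 0.9]
width: 0.0565
grip_force: 0.0
```

```bash
python3 - <<'E'
from h import *
s=read_state();print(s["ee_pos"],R.from_rotvec(s["orientation"]).as_matrix()[:,0])
c,im,d,P=snap("wrist");print(c); cv2.imwrite("pics/w1.png",im[...,::-1])
for lo,hi in((.03,.04),(.084,.094),(.1,.2)):
    m=(d>0)&(P[...,2]>lo)&(P[...,2]<hi); print(lo,m.sum(),P[m].mean(0),P[m].min(0),P[m].max(0))
E
```

```text
[ 0.41648718 -0.2088441   0.34807836] [ 0.99962896  0.02721831 -0.00105557]
{'fx': 276.2462706197531, 'fy': 276.2462706197531, 'cx': 316.76402465545357, 'cy': 196.62889865527043, 'origin': array([ 0.48371583, -0.20641792,  0.51021134]), 'attitude': array([ 2.12385424, -2.06524876, -0.24468496])}
0.03 4569 [ 0.53102301 -0.30735446  0.03562448] [ 0.29256897 -0.72137878  0.03000091] [0.68765157 0.26940028 0.03999778]
0.084 1344 [ 0.60997182 -0.42298217  0.08853678] [ 0.57003798 -0.66521356  0.08404987] [ 0.66598667 -0.14629953  0.09394284]
0.1 983 [ 0.50566205 -0.15781679  0.12538807] [ 0.14379312 -0.1883482   0.10009987] [0.58458407 0.1387215  0.14792236]
```

View pics/w1.png

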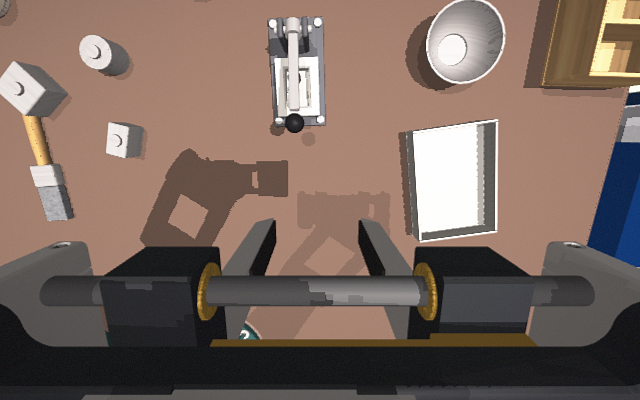

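The wrist view shows the nest around (297,70), the knob at (294,123), and the oblong die at (123,140).

```bash
cat >> h.py <<'E'
def rect(Q): 
    (c,(a,b),t)=cv2.minAreaRect((Q[:,:2]*1000).astype(np.float32))
    if a<b: a,b,t=b,a,t+90
    return np.round(c,1),round(a,1),round(b,1),round((t+90)%180-90,1)
def box(P,u0,u1,v0,v1,lo,hi):
    m=np.zeros(P.shape[:2],np.uint8); m[v0:v1,u0:u1]=1
    m&=((P[...,2]>lo)&(P[...,2]<hi)).astype(np.uint8)
    return m
E
python3 - <<'E'
from h import *
z=np.load("wrist.npz"); im,P=z["im"],z["P"]
for nm,b in(("block",(262,335,40,125,.031,.039)),("plate",(262,335,10,130,.004,.015)),("dieTop",(95,150,112,165,.039,.047)),("stud",(95,150,112,165,.0475,.056)),("fork",(262,335,10,60,.083,.094)),("bar",(280,310,40,112,.08,.2))):
    m=box(P,*b); q=P[m>0]; print(nm,len(q),q.mean(0).round(4),rect(q),q[:,2].max())
m=box(P,275,315,108,140,.09,.2)&(im.max(2)<70); q=P[m>0]
A=np.c_[2*q,np.ones(len(q))]; s=np.linalg.lstsq(A,(q**2).sum(1),rcond=None)[0]
print("knob",len(q),q.mean(0),q.max(0),"sphere",s[:3],np.sqrt(s[3]+s[:3]@s[:3]))
m=box(P,280,310,25,112,.08,.2)&(im.min(2)>120);q=P[m>0];print("barfit xy",np.polyfit(q[:,0],q[:,1],1),"xz",np.polyfit(q[:,0],q[:,2],1))
E
```

```text
block 1386 [ 0.5525 -0.1731  0.0356] (array([ 558.3, -171.9]), 103.0, 68.0, 3.5) 0.038695606759525936
plate 2099 [ 0.5866 -0.1756  0.0101] (array([ 575.9, -170.8]), 170.1, 90.1, 3.4) 0.014999667335418465
dieTop 577 [0.4594 0.1219 0.0435] (array([458.8, 124.7]), 54.2, 34.4, -12.9) 0.04699039382234388
stud 128 [0.459  0.1242 0.0498] (array([458.7, 124. ]), 19.1, 18.5, 47.3) 0.052485123473914874
fork 590 [ 0.6171 -0.1685  0.0883] (array([ 620.2, -168.6]), 44.7, 43.8, -40.8) 0.09394284341360787
bar 773 [ 0.5545 -0.1726  0.1116] (array([ 555.9, -172.2]), 95.8, 17.7, 6.3) 0.1318095868080888
knob 280 [ 0.49207278 -0.17704038  0.14317446] [ 0.5033026  -0.16483061  0.14792236] sphere [ 0.4925896  -0.17621042  0.13482549] 0.012390983071069887
barfit xy [ 0.03575451 -0.1925048 ] xz [-0.41102403  0.3399108 ]
```

>>> move_arm:
  series:
    - [0.025,0.011,0,0.011]
    - [0.025,0.011,0,0.011]
    - [0.026,0.011,0,0.011]
    - [0,0,-0.045,0]
    - [0,0,-0.045,0]
    - [0,0,-0.045,0]
    - [0,0,-0.03,0]
    - [0,0,0,0]

```text
clock: 2.4
ee_pos: [0.4903, -0.1767, 0.1803]
orientation: [-3.138, -0.089, 0.01]
contact_force: [-1.3, -0.7, 0.4]
width: 0.0565
grip_force: 0.0
```

>>> move_arm:
  series:
    - [0.002,0.0005,-0.03,0]
    - [0,0,-0.017,0]
    - [0,0,0,0]
    - [0,0,0,0]

```text
clock: 2.9
ee_pos: [0.4954, -0.1757, 0.1379]
orientation: [3.139, 0.093, 0.003]
contact_force: [0.8, 0.3, -0.7]
width: 0.0567
grip_force: 0.0
```

>>> move_arm:
  series:
    - [0,0,0,0]
    - [0,0,0,0]
    - [0,0,0,0]
    - [0,0,0,0]
    - [0,0,0,0]
  gripper: -1
  force: 15

```text
clock: 3.52
ee_pos: [0.495, -0.1767, 0.1368]
orientation: [3.137, 0.093, 0.001]
contact_force: [1.4, -4.6, -0.2]
width: 0.0249
grip_force: 15.0
```

>>> move_arm:
  series:
    - [0.006,0.0004,0.012,0]
    - [0.007,0.0004,0.0111,0]
    - [0.008,0.0005,0.0105,0]
    - [0.0093,0.0005,0.0097,0]
    - [0.01,0.0006,0.0087,0]
    - [0.0107,0.0006,0.0079,0]
    - [0.0115,0.0007,0.0067,0]
    - [0.012,0.0007,0.0057,0]

```text
clock: 4.53
ee_pos: [0.5687, -0.1723, 0.2091]
orientation: [3.137, 0.091, -0.003]
contact_force: [-1.6, -5.5, -0.1]
width: 0.0251
grip_force: 15.0
```

>>> move_arm:
  series:
    - [0.0125,0.0007,0.0045,0]
    - [0.0128,0.0008,0.0033,0]
    - [0.0131,0.0008,0.002,0]
    - [0.0134,0.0008,0.0008,0]
    - [0.0133,0.0008,-0.0005,0]
    - [0.0132,0.0008,-0.0017,0]
    - [0.0105,0.0006,-0.0023,0]
    - [0.0098,0.0006,-0.003,0]

```text
clock: 5.52
ee_pos: [0.6685, -0.164, 0.2118]
orientation: [-3.138, -0.095, -0.001]
contact_force: [1.3, 0.4, -0.0]
width: 0.0025
grip_force: 0.0
```

```bash
python3 - <<'E'
from h import *
c,im,d,P=snap("scene"); cv2.imwrite("pics/s2.png",cv2.resize(im[130:250,200:400,::-1],None,fx=4,fy=4))
print(read_state()["ee_pos"],read_state()["contact_force"],read_state()["width"])
E
```

```text
[ 0.66890476 -0.16338844  0.21012343] [-0.03209532  0.03223018 -0.90651273] 0.0007845280070602329
```

View pics/s2.png

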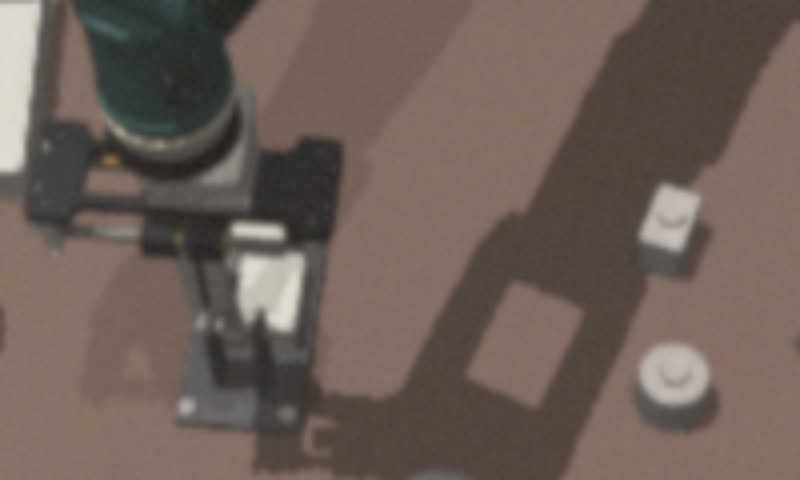

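The fingers slipped off the knob and closed empty. I need to find where the lever stopped.

```bash
python3 - <<'E'
from h import *
s=read_state();print(s["ee_pos"])
c,im,d,P=snap("wrist"); cv2.imwrite("pics/w2.png",im[...,::-1])
n=P-np.array([.6208,-.1681,.078]); sx=n@[.998,.06,0]; sy=n@[-.06,.998,0]; r=np.hypot(sx,n[...,2])
m=(d>0)&(abs(sy)<.016)&(r>.03)&(r<.16)&(n[...,2]>.02)
th=np.arctan2(n[...,2],-sx)[m]; print(m.sum(),np.histogram(th,20))
mk=m&(im.max(2)<70)&(r>.12);q=P[mk];print(len(q),q.mean(0) if len(q) else 0, np.median(np.arctan2(n[...,2],-sx)[mk]))
v,u=np.nonzero(mk);print(np.median(u),np.median(v))
E
```

```text
[ 0.66890476 -0.16338844  0.21012343]
730 (array([ 21,  14,  16,  15,   2,   2,   2,   2,   2,   0,   0,   0,  24,
       135, 119, 115, 107,  75,  54,  25]), array([1.76938275, 1.78265202, 1.79592128, 1.80919055, 1.82245981,
       1.83572908, 1.84899835, 1.86226761, 1.87553688, 1.88880614,
       1.90207541, 1.91534468, 1.92861394, 1.94188321, 1.95515247,
       1.96842174, 1.98169101, 1.99496027, 2.00822954, 2.0214988 ,
       2.03476807]))
102 [ 0.67218368 -0.16237879  0.21296287] 1.9572530363569212
316.5 232.0
```

View pics/w2.png

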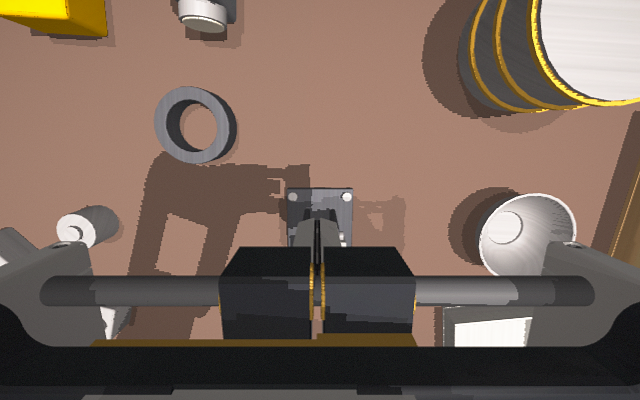

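The fingers are ahead of the lever and the knob is hidden behind them. I'll raise, back off toward the robot and look again.

>>> move_arm:
  series:
    - [0,0,0.04,0]
    - [0,0,0.03,0]
    - [-0.04,-0.003,0.01,0]
    - [-0.05,-0.003,0,0]
    - [-0.05,-0.003,0,0]
    - [-0.05,-0.003,0,0]
    - [-0.02,0,0,0]
    - [0,0,0,0]

```text
clock: 6.62
ee_pos: [0.4568, -0.1761, 0.2921]
orientation: [-3.14, -0.093, -0.001]
contact_force: [-0.7, 0.3, -0.9]
width: 0.0003
grip_force: 0.0
```

```bash
cat > lev.py <<'E'
from h import *
s=read_state();print(s["ee_pos"])
for cam in("wrist","scene"):
    c,im,d,P=snap(cam)
    n=P-np.array([.6208,-.1681,.078]); sx=n@[.998,.06,0]; sy=n@[-.06,.998,0]; r=np.hypot(sx,n[...,2]); th=np.arctan2(n[...,2],-sx)
    m=(d>0)&(abs(sy)<.018)&(r>.03)&(r<.16)&(n[...,2]>.02)
    mk=m&(im.max(2)<80)&(r>.122);q=P[mk];print(cam,m.sum(),len(q),q.mean(0) if len(q) else 0,np.histogram(th[m],8,(0,2.4))[0],np.median(th[mk]))
E
python3 lev.py
```

```text
[ 0.45679839 -0.17610297  0.29212524]
wrist 660 0 0 [  0   0   0   0   0 660   0   0] nan
scene 169 69 [ 0.65009341 -0.16651797  0.22236843] [  0   0   0   0   0 105  64   0] 1.7742509428194304
  return _methods._mean(a, axis=axis, dtype=dtype,
  ret = ret.dtype.type(ret / rcount)
```

The lever rests at about 1.7 rad, which is open. Next is the oblong die.

>>> move_arm:
  series:
    - [0,0.02,0,-0.035]
    - [0,0.04,0,-0.036]
    - [0,0.048,0,-0.036]
    - [0,0.048,0,-0.036]
    - [0,0.048,0,-0.036]
    - [0,0.048,-0.03,-0.036]
    - [0,0.038,-0.03,-0.036]
    - [0.002,0.01,-0.03,-0.034]
  gripper: 0.3

```text
clock: 7.72
ee_pos: [0.4601, 0.1263, 0.2003]
orientation: [-3.122, 0.348, 0.002]
contact_force: [-0.4, -0.4, -0.3]
width: 0.061
grip_force: 0.0
```

>>> move_arm:
  series:
    - [0,0,-0.03,0]
    - [0,0,0,0]
    - [0,0,0,0]

```text
clock: 8.1
ee_pos: [0.4607, 0.1235, 0.1727]
orientation: [-3.121, 0.352, -0.001]
contact_force: [0.2, 0.3, 0.9]
width: 0.061
grip_force: 0.0
```

```bash
python3 - <<'E'
from h import *
s=read_state();print(s["ee_pos"],s["width"],R.from_rotvec(s["orientation"]).as_euler("xyz"))
c,im,d,P=snap("wrist")
near=(np.hypot(P[...,0]-.459,P[...,1]-.124)<.05)&(d>0)
for lo,hi in((.039,.047),(.0475,.056)):
    m=(near&(P[...,2]>lo)&(P[...,2]<hi)).astype(np.uint8)
    k,L,st,_=cv2.connectedComponentsWithStats(m); i=1+st[1:,4].argmax(); q=P[L==i]; print(len(q),q.mean(0),rect(q))
E
```

```text
[0.46070472 0.12354131 0.17270308] 0.06097628608203421 [-3.14116885e+00 -7.12756601e-04 -2.24848896e-01]
1220 [0.46118105 0.12479975 0.04370743] (array([459.9, 124.8]), 52.7, 33.5, -13.6)
262 [0.45957484 0.1250226  0.0499054 ] (array([459.5, 125. ]), 19.0, 18.5, -56.1)
```

>>> move_arm:
  series:
    - [-0.001,0.0015,-0.04,-0.005]
    - [0,0,-0.04,0]
    - [0,0,-0.03,0]
    - [0,0,-0.015,0]
    - [0,0,-0.005,0]
    - [0,0,0,0]
    - [0,0,0,0]

```text
clock: 9.02
ee_pos: [0.46, 0.1248, 0.0433]
orientation: [-3.12, 0.361, -0.004]
contact_force: [0.0, -0.2, 0.0]
width: 0.0614
grip_force: 0.0
```

>>> move_arm:
  series:
    - [0,0,-0.001,0]
    - [0,0,0,0]
    - [0,0,0,0]
    - [0,0,0,0]
    - [0,0,0,0]
    - [0,0,0,0]
  gripper: -1
  force: 35

```text
clock: 9.78
ee_pos: [0.4589, 0.1246, 0.041]
orientation: [3.121, -0.361, 0.0]
contact_force: [-0.6, -0.8, 1.9]
width: 0.0341
grip_force: 35.0
```

>>> move_arm:
  series:
    - [0,0,0.01,0]
    - [0,0,0.02,0]
    - [0,0,0.03,0.02]
    - [0,-0.01,0.03,0.04]
    - [0.005,-0.03,0.02,0.04]
    - [0.01,-0.04,0.01,0.04]
    - [0.014,-0.045,0,0.04]
    - [0.014,-0.045,0,0.04]

```text
clock: 10.78
ee_pos: [0.5017, -0.0464, 0.1607]
orientation: [-3.141, 0.013, 0.001]
contact_force: [1.0, 0.9, -4.0]
width: 0.0336
grip_force: 35.0
```

>>> move_arm:
  series:
    - [0.013,-0.035,0,0.025]
    - [0.013,-0.035,0,0.025]
    - [0.012,-0.03,0,0.018]
    - [0.008,-0.018,-0.005,0]
    - [0.003,-0.008,-0.01,0]
    - [0,0,-0.01,0]
    - [0,0,0,0]
    - [0,0,0,0]

```text
clock: 11.78
ee_pos: [0.5508, -0.1705, 0.136]
orientation: [-3.14, -0.092, -0.0]
contact_force: [0.2, -0.8, -4.6]
width: 0.0337
grip_force: 35.0
```

```bash
python3 - <<'E'
from h import *
s=read_state();print(s["ee_pos"],s["width"],R.from_rotvec(s["orientation"]).as_euler("xyz"))
c,im,d,P=snap("wrist"); cv2.imwrite("pics/w3.png",im[:,150:490,::-1])
near=(np.hypot(P[...,0]-.55,P[...,1]+.172)<.04)&(d>0); zb=s["ee_pos"][2]-.041
for lo,hi in((.040,.0475),(.0475,.056)):
    q=P[near&(P[...,2]>zb+lo)&(P[...,2]<zb+hi)]; print(len(q),q.mean(0),rect(q))
# block / plate
n=(d>0)&(np.hypot(P[...,0]-.575,P[...,1]+.171)<.105)
for lo,hi in((.004,.015),(.032,.039)):
    q=P[n&(P[...,2]>lo)&(P[...,2]<hi)]; print(len(q),rect(q))
    for a in range(0,1): print(q.min(0),q.max(0))
E
```

```text
[ 0.55075111 -0.17045066  0.13599192] 0.03373784726437283 [-3.14146024e+00 -4.96403843e-05  5.88849123e-02]
3571 [ 0.55612762 -0.16942925  0.1386949 ] (array([ 553.4, -169.7]), 57.2, 50.0, -86.5)
1095 [ 0.55342465 -0.16943425  0.14540915] (array([ 551.5, -169.9]), 57.3, 19.7, -85.4)
4136 (array([ 590.8, -170.3]), 139.9, 90.2, 3.3)
[ 0.52078646 -0.2193096   0.00637606] [ 0.66293194 -0.12135236  0.01499908]
2138 (array([ 572.5, -171.5]), 81.1, 68.3, 3.2)
[ 0.53240207 -0.2074514   0.03205952] [ 0.61374461 -0.13630816  0.03858699]
```

View pics/w3.png

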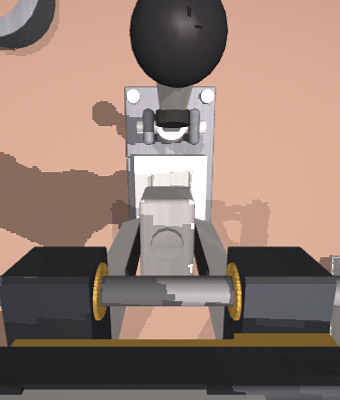

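The die hangs square over the pocket and needs about -2.2 mm in y. I'll lower it to just above the mouth.

>>> move_arm:
  series:
    - [-0.0005,-0.0022,-0.015,0]
    - [0,0,-0.02,0]
    - [0,0,-0.013,0]
    - [0,0,0,0]
    - [0,0,0,0]

```text
clock: 12.45
ee_pos: [0.5508, -0.1737, 0.0884]
orientation: [3.14, 0.091, 0.002]
contact_force: [0.2, -0.5, -3.4]
width: 0.0335
grip_force: 35.0
```

>>> move_arm:
  series:
    - [-0.0003,0.0006,-0.005,0]
    - [0,0,-0.005,0]
    - [0,0,-0.004,0]
    - [0,0,-0.003,0]
    - [0,0,0,0]
    - [0,0,0,0]

```text
clock: 13.2
ee_pos: [0.5502, -0.173, 0.071]
orientation: [3.14, 0.091, 0.0]
contact_force: [-0.5, 0.5, -3.6]
width: 0.0337
grip_force: 35.0
```

>>> move_arm:
  series:
    - [0,0,-0.004,0]
    - [0,0,-0.004,0]
    - [0,0,-0.003,0]
    - [0,0,-0.002,0]
    - [0,0,0,0]
    - [0,0,0,0]

```text
clock: 13.95
ee_pos: [0.5501, -0.173, 0.058]
orientation: [3.14, 0.091, 0.0]
contact_force: [-0.4, -0.1, -3.8]
width: 0.0337
grip_force: 35.0
```

>>> move_arm:
  series:
    - [0,0,-0.001,0]
    - [0,0,0,0]
    - [0,0,-0.001,0]
    - [0,0,0,0]
    - [0,0,0,0]

```text
clock: 14.58
ee_pos: [0.5502, -0.173, 0.057]
orientation: [3.14, 0.091, 0.001]
contact_force: [-3.5, 0.7, 5.3]
width: 0.0337
grip_force: 35.0
```

The die is on the floor (upward force), so I'll release it and retreat.

>>> move_arm:
  series:
    - [0,0,0,0]
    - [0,0,0,0]
    - [0,0,0,0]
    - [0,0,0,0]
  gripper: 0.1

```text
clock: 15.08
ee_pos: [0.5501, -0.173, 0.0557]
orientation: [3.14, 0.091, -0.0]
contact_force: [1.1, -0.2, 0.4]
width: 0.0517
grip_force: 0.0
```

>>> move_arm:
  series:
    - [0,0,0.02,0]
    - [0,0,0.05,0]
    - [0,0,0.06,0]
    - [-0.03,-0.002,0.06,0]
    - [-0.05,-0.003,0.03,0]
    - [-0.04,-0.003,0,0]
    - [0,0,0,0]
    - [0,0,0,0]

```text
clock: 16.08
ee_pos: [0.4324, -0.1808, 0.2716]
orientation: [3.14, 0.091, 0.001]
contact_force: [-0.3, 0.3, 0.5]
width: 0.0518
grip_force: 0.0
```

```bash
python3 lev.py; python3 - <<'E'
from h import *
im=np.load("wrist.npz"); P=im["P"]
near=(np.hypot(P[...,0]-.55,P[...,1]+.172)<.045)
for lo,hi in((.055,.064),(.0645,.07)):
    q=P[near&(P[...,2]>lo)&(P[...,2]<hi)]; print(len(q),q.mean(0),rect(q))
E
```

```text
[ 0.43241883 -0.18083231  0.27156912]
wrist 155 0 0 [  0   0   0   0   0 155   0   0] nan
scene 170 69 [ 0.65019636 -0.16647728  0.22253429] [ 0  0  0  0  0 99 71  0] 1.7748627679548417
978 [ 0.55067863 -0.17200332  0.05965672] (array([ 550.6, -172.3]), 53.7, 33.3, 2.6)
194 [ 0.55033961 -0.17211032  0.06595139] (array([ 550.2, -172.1]), 18.9, 18.2, -43.4)
  return _methods._mean(a, axis=axis, dtype=dtype,
  ret = ret.dtype.type(ret / rcount)
```

The die is home (block top at 0.0597, centred within 1 mm). Next I'll take the closed fingers over the knob to its far side to push it shut.

>>> move_arm:
  series:
    - [0.03,0.002,0.02,0]
    - [0.045,0.003,0,0]
    - [0.05,0.003,0,0]
    - [0.05,0.003,0,0]
    - [0.05,0.003,0,0]
    - [0.035,0.003,0,0]
    - [0,0,0,0]
    - [0,0,0,0]
  gripper: -1

```text
clock: 17.18
ee_pos: [0.6922, -0.1636, 0.2905]
orientation: [-3.14, -0.091, 0.003]
contact_force: [-0.2, 0.6, -0.3]
width: 0.0003
grip_force: 0.0
```

>>> move_arm:
  series:
    - [0,0,-0.03,0]
    - [0,0,-0.03,0]
    - [0,0,-0.01,0]
    - [0,0,0,0]

```text
clock: 17.68
ee_pos: [0.6914, -0.1639, 0.2221]
orientation: [3.14, 0.09, -0.001]
contact_force: [0.3, 0.2, 0.2]
width: 0.0006
grip_force: 0.0
```

>>> move_arm:
  series:
    - [-0.013,-0.001,-0.005,0]
    - [-0.014,-0.001,-0.002,0]
    - [-0.016,-0.001,0,0]
    - [-0.016,-0.001,0,0]
    - [-0.017,-0.001,-0.001,0]
    - [-0.017,-0.001,-0.003,0]
    - [-0.017,-0.001,-0.005,0]
    - [-0.015,-0.001,-0.006,0]

```text
clock: 18.68
ee_pos: [0.5678, -0.1723, 0.2027]
orientation: [3.138, 0.091, 0.009]
contact_force: [1.8, 0.5, -0.5]
width: 0.0004
grip_force: 0.8
```

>>> move_arm:
  series:
    - [0,0,0,0]
    - [0.01,0,0.03,0]
    - [0.01,0,0.04,0]
    - [-0.05,-0.003,0.01,0]
    - [-0.06,-0.003,0,0]
    - [-0.05,-0.003,0,0]
    - [0,0,0,0]
    - [0,0,0,0]

```text
clock: 19.68
ee_pos: [0.4282, -0.1811, 0.2812]
orientation: [3.139, 0.091, 0.005]
contact_force: [0.1, 0.1, 0.7]
width: 0.0005
grip_force: 0.0
```

```bash
python3 lev.py 2>/dev/null
```

```text
[ 0.42815807 -0.18108875  0.28116258]
wrist 1263 778 [ 0.54194029 -0.17349802  0.20368017] [   0    0    9 1254    0    0    0    0] 1.0130122286220982
scene 265 58 [ 0.55008591 -0.17246616  0.2013434 ] [  0   0   1 263   1   0   0   0] 1.0540677483299694
```

>>> move_arm:
  series:
    - [0.035,0.002,0,0]
    - [0.045,0.003,0,0]
    - [0.032,0.0025,0,0]
    - [0,0,-0.025,0]
    - [0,0,-0.02,0]
    - [0,0,-0.005,0]
    - [0,0,0,0]
    - [0,0,0,0]

```text
clock: 20.78
ee_pos: [0.5398, -0.1735, 0.2309]
orientation: [3.139, 0.091, 0.003]
contact_force: [-0.0, -0.1, 0.3]
width: 0.0004
grip_force: 0.0
```

>>> move_arm:
  series:
    - [-0.013,-0.0008,-0.015,0]
    - [-0.0127,-0.0008,-0.0125,0]
    - [-0.011,-0.0007,-0.0135,0]
    - [-0.0094,-0.0006,-0.0148,0]
    - [-0.0074,-0.0004,-0.0158,0]
    - [-0.0053,-0.0003,-0.0167,0]

```text
clock: 21.52
ee_pos: [0.4717, -0.1781, 0.1422]
orientation: [3.138, 0.087, -0.031]
contact_force: [-21.4, -1.9, 7.9]
width: 0.0007
grip_force: 9.3
```

>>> move_arm:
  series:
    - [-0.002,0,-0.012,0]
    - [0,0,-0.01,0]
    - [0,0,-0.008,0]
    - [0,0,-0.004,0]
    - [0,0,0,0]

```text
clock: 22.15
ee_pos: [0.479, -0.177, 0.1081]
orientation: [3.14, 0.091, 0.002]
contact_force: [-0.9, 0.2, 1.8]
width: 0.0005
grip_force: 0.6
```

>>> move_arm:
  series:
    - [0,0,-0.003,0]
    - [0,0,0,0]

```text
clock: 22.4
ee_pos: [0.4791, -0.1771, 0.1076]
orientation: [3.139, 0.091, 0.004]
contact_force: [-4.3, 2.2, 11.9]
width: 0.0003
grip_force: 5.9
```

>>> move_arm:
  series:
    - [0,0,0.03,0]
    - [0,0,0.05,0]
    - [-0.03,0,0.06,0]
    - [-0.04,0,0.02,0]
    - [0,0,0,0]
    - [0,0,0,0]

```text
clock: 23.15
ee_pos: [0.4107, -0.1768, 0.2595]
orientation: [-3.14, -0.091, 0.0]
contact_force: [0.2, -0.1, -0.2]
width: 0.0003
grip_force: 0.0
```

```bash
sed -i 's/n\[...,2\]>.02)/n[...,2]>-.02)/' lev.py; python3 lev.py 2>/dev/null; python3 - <<'E'
from h import *
z=np.load("wrist.npz");im,P=z["im"],z["P"]; cv2.imwrite("pics/w4.png",im[:300,150:490,::-1])
m=(np.hypot(P[...,0]-.49,P[...,1]+.176)<.05)&(P[...,2]>.06)&(im.max(2)<70);q=P[m]
s=np.linalg.lstsq(np.c_[2*q,np.ones(len(q))],(q**2).sum(1),rcond=None)[0];print(len(q),q.max(0),s[:3],np.sqrt(s[3]+s[:3]@s[:3]))
m=(abs(P[...,0]-.55)<.04)&(abs(P[...,1]+.173)<.006)&(P[...,2]>.075);q=P[m];print("bar xz",np.polyfit(q[:,0],q[:,2],1),len(q))
E
```

```text
[ 0.41070088 -0.17676283  0.25954253]
wrist 2133 364 [ 0.48108909 -0.17683101  0.08687716] [1461    0    0    0    0    0    0    0] 0.06688881299122365
scene 256 44 [ 0.48788499 -0.17629546  0.08526199] [166   0   0   0   0   0   0   0] 0.05631713562806499
16342 [ 0.49373365 -0.15657489  0.42175052] [ 0.70708138 -0.16462629  0.25721051] 0.28239686710785933
bar xz [-0.00139894  0.08352891] 792
```

View pics/w4.png

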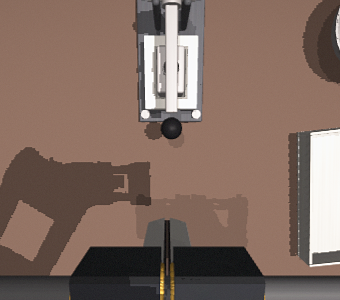

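The picture shows the bar level across the pocket (slope 0.001, top at 0.083), the knob at (171,128), and the die under the bar. The gripper is clear.

```bash
python3 -c "from station import *; print(close_job())"
```

```text
the job is handed in; nothing more can be done
None
```

The job is handed in: the oblong die was home in the pocket (within about 1 mm) before I shut the lever, which now lies level over it, and I touched nothing else on the bench; the hand-in returned no verdict.

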